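# Lock the microtome's hand wheel with its pin

## Robot

A 6-joint arm with a two-finger parallel gripper is mounted at the origin on the work surface. World frame = base frame: x ahead of the robot, y to its left, z up, the work surface at z = 0. Lengths are in m, angles in degrees, forces in N, time in s.
With the tool pointing down it reaches from about 0.3 to 0.875 m from the base axis. Payload 6.4 kg.
Tool frame: the origin (TCP) lies on the mounting face of the last link; the fingertips stand 166 mm ahead of it and the grasp point (between the pads) lies 147 mm ahead of it (bot.nose_length is the distance from the TCP to the fingertips, in m); z points along the fingers, y is the line along which they close (so a half turn about z gives the same grasp; the last joint's range is limited). The gripper opens to 88 mm and grips with 3 to 60 N. Pads are 18 mm wide; open, the fingers measure 123 mm over their backs; the gripper's body (75 mm by 187 mm) begins 45 mm behind the grasp point.
Start: joints at [-11.82, 10.359, 92.074, -0, 77.567, -11.82], TCP at [0.575, 0, 0.405] pointing down, gripper open.
Joint ranges: [-171.53, 171.53], [-51.25, 118.39], [17.06, 147.69], [-65.23, 245.23], [0, 150.52], [-178.68, 178.68]. Speed limits (degrees/s): [147.25, 147.25, 172.46, 180, 180, 180].

## Interface

Orientations are given as a 3x3 rotation matrix whose columns are the frame's x, y, z axes.
In Python, from cell import bot gives the robot as it stands.
- The arm moves only by the tool step_arm, never from a script. Its argument "plan" is a list of rows, each a list of 7 numbers: the shift along the world's x, y, z in mm, then the turn, a rotation vector about the world's x, y, z in degrees, then the gripper command: -1 is shut, 1 is fully open, values between are in proportion. In form: [[x, y, z, ax, ay, az, gripper], ...]. A call has 1 to 12 rows; each row is the pose to reach, as a shift and turn from the pose commanded when the call began; what a row does not reach only later rows make up. A row lasts 1/12 s, in which the tool goes at most 41.7 mm and 7.16 degrees, less where a joint would pass 70% of its speed; a pose out of reach is approached as far as the arm can. A call with a gripper value outside its range is refused whole. The fingers move at their own pace and stop on an object; the grip force is fixed at half the most. Time passes only in rows, so rows that repeat a pose let the fingers close. It gives the time, the measured TCP pose, the force, the opening and the grip force at its end, in the units of the state.
- bot.get_state(): the state, without advancing time (a new reading comes with each control period).
- bot.read_camera(name): name is "scene" or "side" or "wrist"; returns a dict with "pixels" (400x640x3 uint8, red, green, blue), "z_map" (400x640 float32, m along the optical axis (not along the pixel's ray), 0 where there is no reading), "vertical_fov" (degrees; the focal length in pixels is half the picture's height over the tangent of half this angle, whatever the lens; pixels are square), "cx", "cy" (the principal point, pixels), "D" ([k1, k2, p1, p2, k3] as OpenCV has them; the pictures are not rectified), "cam_to_world" (4x4, takes a point from camera to world coordinates); the wrist camera has in their place "tool_from_camera" (4x4, takes a point from camera to tool coordinates, whose origin is the TCP and whose axes are the flange's). Camera axes: x right, y up, looking along -z (the intrinsics and any distortion apply to the point x, -y, -z); pixel columns grow to the right and rows downward; lengths in m; the calibration is good to about 2 mm. A picture is of the moment at which its call begins: read the wrist's pose just before it.
- bot.hand_in(): hands the job in; it is judged then, once.
The state is a dict: "t": time; "joint_pos": joint angles; "joint_velocities": joint speeds; "effort": joint torques, N m; "tool_pos": TCP position; "orientation": TCP orientation; "wrist_force": force on the tool from outside, world axes, zero at the start; "torque": the same for the moment, N m; "gripper_width": finger opening in m; "gripper_force": force on a finger pad.
Only numpy, scipy, OpenCV 4.12 (cv2) and the standard library are available. Lean on these libraries where they do the work, as an engineer would, in place of code of your own. Each camera call takes 0.05 s, during which the arm holds its last target. There are 200 camera calls.

## Task

The microtome's blade is to be changed, so lock its hand wheel: take the locking pin from the wooden stand and put it tip down into the bore on top of the bearing block, where it comes to rest on the shaft. Then turn the star wheel by its arms, either way, until the shaft's hidden cross-hole comes under the pin and the pin drops, and press the pin down through the shaft until its knob sits fully home on the block. Leave everything else on the bench where it stands.

Things in the scene. Friction and masses are not known exactly. Their poses are not given: they have to be found in the camera images.
- pin_knob (a point): Locking pin, 130 mm long, about 90 g: steel shank, diameter 14, length 90 mm, under a black cylindrical knob, diameter 32, height 40 mm. This point: centre of the knob, 110 mm above the tip, 20 mm below its top; z up along the pin. It starts upright in the wooden stand, tip on the bench top, the knob's underside 5 mm above the stand.
- pin_tip (a point): The centre of the pin's lower end. The last 12 mm are a cone that narrows to a flat of diameter 5 mm.
- stand: Fixed wooden block, 70 x 70 x 85 mm high, with an upright through hole of diameter 17 mm in the middle that holds the pin. Origin under its centre, on the bench top; z up.
- bore (a point): Centre of the mouth of the pin bore, an upright hole of diameter 15.7 mm in the top face (155 mm above the bench) of the microtome's fixed cream bearing block, 70 (x) by 60 mm (y). Its x, y are the microtome's axes: the wheel's shaft runs along y, the star wheel is at -y, a cream gear cover (197 mm high) begins 80 mm away at +y. When home, the knob lies on this face, the tip 90 mm below.
- wheel: Star wheel: dark hub of diameter 60 mm, six equal steel arms of diameter 12 mm, 60 degrees apart, with 20 mm black balls centred 85 mm from the axis. Origin: hub centre, in the arms' plane, 100 mm above the bench, 105 mm from the bore's axis. y: axis of turning (as y of bore); one arm lies along z, the rest in the x-z plane. Turns endlessly both ways, light drag 0.035 N m, stays where left.
- beaker: Loose glass beaker, bystander, 72 mm wide, 90 mm high. Origin under its centre.
- dish: Loose clear culture dish, bystander, 90 mm wide, 16 mm high. Origin under its centre.
- shaft_mid (a point): Where the shaft's axis crosses the bore's, 55 mm below the mouth, inside the block. The shaft (diameter 40 mm) has a cross-hole, 18 mm wide, unmarked, upright every half turn. Otherwise the pin rests on the shaft, tip 35 mm below the mouth; at the hole it drops about 25 mm on to a sprung catch and stops the wheel. A slow, firm press (10 to 20 N) takes it past the catch, 30 mm more, to home.
Not all that is in view belongs to the job. Leave any green or turquoise look-alike of the part that bears pin_knob alone.

How it is judged:
By the outcome, as a careful person would: the job done as asked, in the order asked, and still so for the second after the job is handed in, with the robot touching nothing.
It also fails if it takes over 61 s, if anything falls off the work surface, if the arm or the gripper's body presses on something with over 40 N, if the wrist force passes 120 N, or if a joint passes its speed limit or range.

## Working session

There is one attempt and no reset: what is moved stays moved. The work goes in short steps, Python scripts to look and compute and a tool call to move; the robot and the scene stay as the last step left them, time stands still between calls to the robot, and variables do not carry over. Pictures are saved under pics/ and viewed, at most 11 in all, crops included, and the job is handed in when it is done.

Besides the shell and the picture viewer there is one more tool, called after "Emit:" as name([rows], argument=value, ...), one row to a line, values as JSON. step_arm: Moves the arm, as the interface text tells. Its arguments: {"type":"object","properties":{"plan":{"type":"array","items":{"type":"array","items":{"type":"number"}}}},"required":["plan"]}

```bash
mkdir -p pics; ls; cat > h.py <<'E'
import numpy as np, cv2, pickle
from cell import bot
def cap(n):
    s=bot.get_state(); c=bot.read_camera(n)
    if 'cam_to_world' in c: T=np.array(c['cam_to_world'])
    else:
        W=np.eye(4); W[:3,:3]=s['orientation']; W[:3,3]=s['tool_pos']; T=W@np.array(c['tool_from_camera'])
    p=np.array(c['pixels']); h=p.shape[0]; f=h/2/np.tan(np.radians(c['vertical_fov'])/2)
    return dict(img=p,z=np.array(c['z_map']),T=T,K=np.array([[f,0,c['cx']],[0,f,c['cy']],[0,0,1]]),D=np.array(c['D'],float))
def rays(c,uv):
    n=cv2.undistortPoints(np.array(uv,float).reshape(-1,1,2),c['K'],c['D']).reshape(-1,2)
    d=np.c_[n[:,0],-n[:,1],-np.ones(len(n))]
    return c['T'][:3,3], d@c['T'][:3,:3].T   # depth-scaled
def plane(c,uv,z):
    o,d=rays(c,uv); return o+d*((z-o[2])/d[:,2])[:,None]
def depth(c,uv):
    o,d=rays(c,uv); uv=np.array(uv,int).reshape(-1,2); return o+d*c['z'][uv[:,1],uv[:,0]][:,None]
def proj(c,P):
    P=np.array(P,float).reshape(-1,3); q=(P-c['T'][:3,3])@c['T'][:3,:3]; q=q*[1,-1,-1]
    return cv2.projectPoints(q,np.zeros(3),np.zeros(3),c['K'],c['D'])[0].reshape(-1,2)
def save(c,n): cv2.imwrite('pics/'+n,c['img'][:,:,::-1])
E
python3 - <<'E'
from h import *
s=bot.get_state(); print(s['t'],s['tool_pos'],s['wrist_force'],s['gripper_width'])
ims=[]
for n in ('scene','side','wrist'):
    c=cap(n); pickle.dump(c,open(n+'0.pkl','wb')); save(c,n+'0.png'); print(n,c['T'][:3,3],-c['T'][:3,2],c['D'],c['K'][0,0])
print(bot.get_state()['t'])
E
```

```text
pics
0.0 [5.74754485e-01 5.48027898e-05 4.03831172e-01] [-0.51019473 -0.32773148  0.29403818] 0.088136212351314
scene [0.92260577 0.23468941 0.84977798] [-0.4453255  -0.40566999 -0.79819613] [0.00631277 0.         0.         0.         0.        ] 499.6092067397215
side [ 0.12163918 -0.53902119  0.78029936] [ 0.44389681  0.44894005 -0.77550529] [0.02894198 0.         0.         0.         0.        ] 459.50536228498186
wrist [0.57550364 0.07111288 0.38304963] [-0.00117117 -0.27434799 -0.96162977] [-0.03747907  0.          0.          0.          0.        ] 325.38693792322033
0.15
```

View pics/scene0.png

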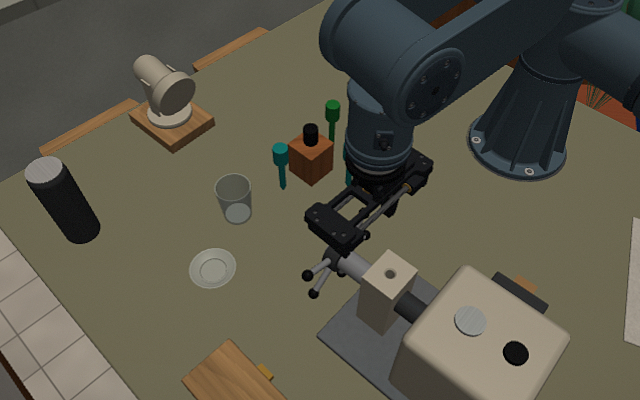

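View pics/side0.png

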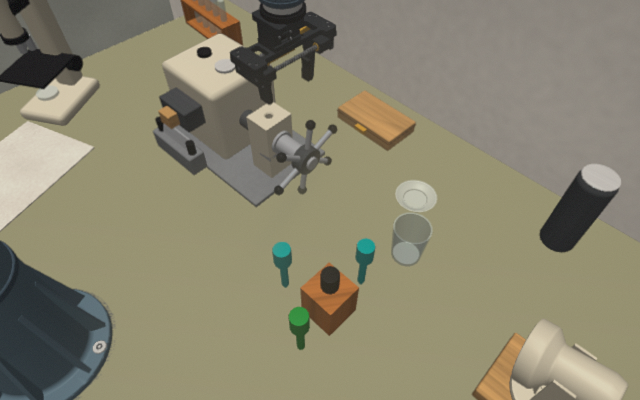

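The scene view shows the black pin knob in its stand at (310,133), the bore at (390,273) and the wheel hub near (335,258). The side view has the knob at (330,280), the bore at (268,116) and the hub at (306,160).
Things that could be taken for the pin, in the side view: turquoise at (282,255) and (365,250), green at (299,320), and the black-knobbed one in the wooden stand at (330,280). The description says black knob in the stand, so I choose the last.

```bash
python3 - <<'E'
from h import *
S=pickle.load(open('scene0.pkl','rb')); D=pickle.load(open('side0.pkl','rb'))
def tri(a,b):
    o1,d1=rays(S,a);o2,d2=rays(D,b);d1=d1[0];d2=d2[0]
    t=np.linalg.lstsq(np.c_[d1,-d2],o2-o1,rcond=None)[0]; p,q=o1+t[0]*d1,o2+t[1]*d2
    return (p+q)/2,np.linalg.norm(p-q)
print('knob',tri((310,134),(330,280)),'bore',tri((390,273),(268,116)))
def blob(c,seed,m):
    n,l,st,ce=cv2.connectedComponentsWithStats(m.astype(np.uint8)); k=l[seed[1],seed[0]]; return l==k,st[k],ce[k]
for nm,c,seed in(('S',S,(310,134)),('D',D,(330,280))):
    m,st,ce=blob(c,seed,c['img'].max(2)<60); print(nm,'knobblob',st,ce, plane(c,ce,.11), depth(c,seed))
# bore: dark pixels inside cream top
for nm,c,seed in(('S',S,(390,273)),('D',D,(268,116))):
    x,y=seed; g=c['img'][y-10:y+11,x-12:x+13].max(2); print(g[::2,::2])
    # top face by depth
    h,w=c['z'].shape; uv=np.stack(np.meshgrid(np.arange(w),np.arange(h)),-1).reshape(-1,2)
    P=depth(c,uv).reshape(h,w,3); img=c['img'].astype(int)
    m=(abs(P[...,2]-.155)<.006)&(c['z']>0)&(np.hypot(*(np.indices((h,w))-np.array([y,x])[:,None,None]))<60)
    q=P[m]; r=cv2.minAreaRect((q[:,:2]*1000).astype(np.float32)); print(nm,'top',m.sum(),q.mean(0),r)
    np.save('P%s.npy'%nm,P)
for c,n in((S,'a'),(D,'b')): 
    pass
a=cv2.resize(S['img'][105:305,240:420],None,fx=2.2,fy=2.2,interpolation=cv2.INTER_CUBIC); b=cv2.resize(D['img'][90:340,225:385],None,fx=1.76,fy=1.76,interpolation=cv2.INTER_CUBIC)
cv2.imwrite('pics/crop.png',np.hstack([a,b])[:,:,::-1])
E
```

```text
knob (array([ 0.39494032, -0.29188946,  0.11204615]), np.float64(0.0032248295945229415)) bore (array([0.5561607 , 0.04665721, 0.15291403]), np.float64(0.003102317117430744))
S knobblob [303 123  15  24 320] [310.1    134.2625] [[ 0.39498349 -0.29384197  0.11      ]] [[ 0.40811387 -0.28096831  0.12895747]]
D knobblob [321 267  18  26 393] [329.68193384 279.71501272] [[ 0.39464119 -0.28925003  0.11      ]] [[ 0.38716733 -0.296799    0.12834872]]
[[158 159 159 159 161 159 160 159 158 158 159 159 159]
 [159 159 161 159 160 160 158 159 160 158 158 160 158]
 [158 160 161 159 161 156 157 162 160 160 159 159 159]
 [159 160 160 160 142 139 134 136 150 161 159 161 158]
 [159 160 162 142 100  65  64  79 133 155 159 160 160]
 [160 159 162 121  68  73  71  65  85 137 160 160 158]
 [160 159 160 142  62  70  70  65  73 140 160 160 159]
 [160 160 160 162 122  61  61  66 122 161 160 158 159]
 [160 160 157 161 163 160 157 161 160 160 160 161 161]
 [159 160 159 159 161 160 163 161 160 159 160 161 159]
 [159 160 160 162 160 159 161 160 160 161 160 160 160]]
S top 1515 [0.56071312 0.04748433 0.15553017] 
[... 153 characters left out ...]
2]
 [103 129 203 208 210 209 209 208 209 208 209 207 208]
 [175 208 208 208 208 208 209 208 209 208 207 208 208]
 [210 210 208 209 208 196 194 195 202 207 209 209 209]
 [209 209 209 209 180 138 116 124 172 207 208 208 208]
 [209 209 208 209 175 102 106 109 147 209 209 208 210]
 [209 209 209 210 207 171 154 175 204 209 207 210 209]
 [208 207 209 208 208 209 210 210 209 209 209 209 194]
 [208 210 209 209 208 208 209 209 209 209 208 153 104]
 [131 196 209 209 209 209 208 208 208 195 118 101 102]
 [112 116 178 209 209 208 210 209 152 106 102 103 104]]
D top 1015 [0.54536645 0.0553695  0.15384965] ((532.5443115234375, 37.01823425292969), (214.4093475341797, 120.67092895507812), 87.31359100341797)
```

View pics/crop.png

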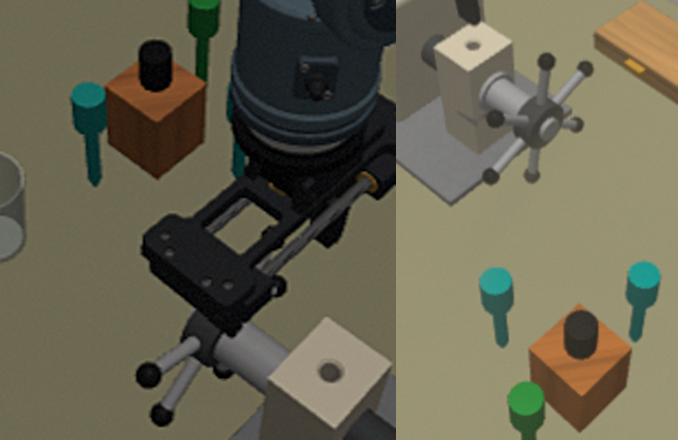

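The crop confirms the choice: a black knob in the wooden stand, with the turquoise and green ones free-standing around it. Next I measure the microtome yaw, bore, wheel and neighbours.

```bash
python3 - <<'E'
from h import *
S=pickle.load(open('scene0.pkl','rb')); D=pickle.load(open('side0.pkl','rb'))
for nm,c,seed,thr in(('S',S,(390,273),115),('D',D,(268,116),160)):
    x,y=seed; m=np.zeros(c['z'].shape,np.uint8); g=c['img'].max(2); m[y-9:y+9,x-9:x+9]=(g[y-9:y+9,x-9:x+9]<thr); m[:y-7]=0
    cs=max(cv2.findContours(m,0,1)[0],key=cv2.contourArea); uv=cs.reshape(-1,2); q=plane(c,uv,.155)*1000
    print(nm,'bore',cv2.minEnclosingCircle(q[:,:2].astype(np.float32)))
    # top face: bright connected region
    t=(g>(150 if nm=='S' else 195)).astype(np.uint8); n,l=cv2.connectedComponents(t,connectivity=4); k=l[y,x+10]
    tm=(l==k); print('area',tm.sum())
    qs=plane(c,np.argwhere(tm)[:,::-1],.155)[:,:2]*1000; print('rect',cv2.minAreaRect(qs.astype(np.float32)))
    hsv=cv2.cvtColor(c['img'],cv2.COLOR_RGB2HSV); gm=((hsv[...,0]>50)&(hsv[...,0]<100)&(hsv[...,1]>120)&(hsv[...,2]>50)).astype(np.uint8)
    n,l,st,ce=cv2.connectedComponentsWithStats(gm)
    for i in range(1,n):
        if st[i,4]>60: print('look',st[i],ce[i]); 
    # wheel balls: black small blobs
    bm=(g<55).astype(np.uint8); n,l,st,ce=cv2.connectedComponentsWithStats(bm)
    for i in range(1,n):
        if 40<st[i,4]<1200: print('blk',st[i],ce[i].round(1))
    # beaker/dish approx
E
```

```text
S bore ((559.7197875976562, 47.138675689697266), 8.306432723999023)
area 1295
rect ((558.719482421875, 46.005489349365234), (68.59190368652344, 59.149139404296875), 2.3315439224243164)
look [326 100  14  10 110] [332.40909091 104.39090909]
look [272 143  16  12 147] [279.73469388 148.21768707]
blk [626   0  14  21 216] [633.    9.1]
blk [326 107  14  35 264] [331.8 120.6]
blk [303 123  15  24 315] [310.1 134.4]
blk [468 129  95  51 410] [506.2 166.9]
blk [273 147  55  42 922] [298.1 166.5]
blk [302 270  12  12 111] [307.2 275.3]
blk [492 272  56  42 633] [520.  292.3]
blk [308 288  11  11  82] [312.8 293.5]
blk [393 291  35  33 619] [409.3 306.8]
blk [317 336  75  64 124] [353.9 368.2]
blk [503 341  26  25 483] [515.2 353. ]
blk [  0 351  34  49 325] [ 14.9 377.5]
D bore ((555.0775146484375, 46.14102554321289), 7.462865829467773)
area 527
rect ((557.0095825195312, 48.44020080566406), (67.04267120361328, 56.444210052490234), 2.4261884689331055)
look [357 239  18  44 462] [364.36580087 255.17316017]
look [273 242  18  16 225] [281.37777778 249.58222222]
look [289 307  20  19 309] [298.57281553 316.22977346]
blk [  7   0  22  16 218] [17.   5.2]
blk [  0  28  30  17 198] [16.3 38.9]
blk [198  48  13   9 104] [203.8  52. ]
blk [301  50  14  31 262] [308.   65.6]
blk [161  99  44  33 421] [189.5 118. ]
blk [156 117   7  14  58] [159.4 123.8]
blk [186 141  10  14 101] [190.5 147.3]
blk [277 153   9   9  52] [281.1 157.4]
blk [  0 242  12  47 335] [  4.1 264.3]
blk [322 268  17  25 226] [330.8 282.9]
blk [  0 358  43  42 344] [ 23.9 380.9]
```

```bash
python3 - <<'E'
from h import *
S=pickle.load(open('scene0.pkl','rb')); D=pickle.load(open('side0.pkl','rb'))
def tri(a,b):
    o1,d1=rays(S,a);o2,d2=rays(D,b);d1=d1[0];d2=d2[0]
    t=np.linalg.lstsq(np.c_[d1,-d2],o2-o1,rcond=None)[0]; p,q=o1+t[0]*d1,o2+t[1]*d2
    return ((p+q)/2*1000).round(1),(np.linalg.norm(p-q)*1000).round(1)
print('green',tri((332.4,109),(299,320)),'turqA',tri((280.5,154),(365,250)))
print('turqB at z=.11', plane(D,(282,256),.11), 'A', plane(D,(365,250),.11))
print('beaker', plane(S,(237,213),.0),'dish',plane(S,(213,270),0), plane(D,(415,199),0))
a=np.radians(2.4); ex=np.array([np.cos(a),np.sin(a),0]); ey=np.array([-np.sin(a),np.cos(a),0]); ez=np.array([0,0,1.])
B=np.array([.5578,.0472,.155]); H=B-.105*ey; H[2]=.1
print('hub',H,proj(S,H),proj(D,H))
for t in range(0,60,10):
    print(t,[tuple(proj(D,H+.085*(np.sin(u)*ex+np.cos(u)*ez))[0].round().astype(int)) for u in np.radians(t+60*np.arange(6))],
      [tuple(proj(S,H+.085*(np.sin(u)*ex+np.cos(u)*ez))[0].round().astype(int)) for u in np.radians(t+60*np.arange(6))])
for uv in((311,125),(332,128),(302,190),(278,190),(281,157),(326,160)):
    o,d=rays(D,uv); d=d[0]; k=((H-o)@ey)/(d@ey); p=o+k*d-H; print(uv,np.degrees(np.arctan2(p@ex,p[2])).round(1),np.linalg.norm(p).round(4))
E
```

```text
green (array([ 310.4, -308.1,  116.4]), np.float64(2.3)) turqA (array([ 477.8, -293.6,  113.4]), np.float64(2.4))
turqB at z=.11 [[ 0.36899774 -0.20072359  0.11      ]] A [[ 0.47870874 -0.29149065  0.11      ]]
beaker [[ 0.59002112 -0.31829054  0.        ]] dish [[ 0.71136482 -0.24660455  0.        ]] [[ 0.71271623 -0.23961966  0.        ]]
hub [ 0.56219694 -0.0577079   0.1       ] [[338.92538684 253.67494198]] [[306.49798501 158.95526069]]
0 [(np.int64(306), np.int64(128)), (np.int64(331), np.int64(126)), (np.int64(330), np.int64(155)), (np.int64(307), np.int64(186)), (np.int64(282), np.int64(192)), (np.int64(279), np.int64(164))] [(np.int64(341), np.int64(226)), (np.int64(311), np.int64(269)), (np.int64(311), np.int64(293)), (np.int64(337), np.int64(277)), (np.int64(363), np.int64(241)), (np.int64(367), np.int64(214))]
10 [(np.int64(311), np.int64(125)), (np.int64(333), np.int64(129)), (np.int64(328), np.int64(161)), (np.int64(302), np.int64(189)), (np.int64(279), np.int64(190)), (np.int64(282), np.int64(157))] [(np.int64(335), np.int64(232)), (np.int64(308), np.int64(275)), (np.in
[... 1120 characters left out ...]
4(254)), (np.int64(307), np.int64(290)), (np.int64(327), np.int64(286)), (np.int64(356), np.int64(253)), (np.int64(369), np.int64(220)), (np.int64(352), np.int64(217))]
50 [(np.int64(328), np.int64(123)), (np.int64(332), np.int64(149)), (np.int64(312), np.int64(182)), (np.int64(285), np.int64(194)), (np.int64(277), np.int64(170)), (np.int64(300), np.int64(132))] [(np.int64(314), np.int64(262)), (np.int64(308), np.int64(292)), (np.int64(332), np.int64(282)), (np.int64(360), np.int64(247)), (np.int64(368), np.int64(217)), (np.int64(347), np.int64(221))]
(311, 125) 10.0 0.0839
(332, 128) 66.2 0.0837
(302, 190) -169.1 0.0862
(278, 190) -107.8 0.0871
(281, 157) -50.0 0.088
(326, 160) 129.2 0.0775
```

Emit:
step_arm([
  [-60,-97,-20,0,0,-15,1],
  [-180,-291,-60,0,0,-45,1],
  [-180,-291,-60,0,0,-45,1],
  [-180,-291,-60,0,0,-45,1],
  [-180,-291,-60,0,0,-45,1],
  [-180,-291,-60,0,0,-45,1],
  [-180,-291,-60,0,0,-45,1],
  [-180,-291,-60,0,0,-45,1],
  [-180,-291,-60,0,0,-45,1],
  [-180,-291,-60,0,0,-45,1],
  [-180,-291,-60,0,0,-45,1],
  [-180,-291,-60,0,0,-45,1],
])

```text
t: 1.15
tool_pos: [0.3953, -0.2904, 0.3447]
orientation: [[0.707, 0.707, 0.0], [0.707, -0.707, 0.001], [0.0, -0.0, -1.0]]
wrist_force: [-0.0, 0.2, 1.0]
gripper_width: 0.088
gripper_force: 0.0
```

```bash
python3 - <<'E'
from h import *
s=bot.get_state(); print(s['t'],s['tool_pos'],s['orientation'],s['wrist_force'])
c=cap('wrist'); g=c['img'].max(2); pk=proj(c,[.395,-.2915,.13])[0]; print(pk)
m=(g<60).astype(np.uint8); n,l,st,ce=cv2.connectedComponentsWithStats(m); k=l[int(pk[1]),int(pk[0])]; print(k,st[k],ce[k])
pickle.dump(c,open('w1.pkl','wb')); save(c,'w1.png')
S=cap('scene'); save(S,'s1.png'); pickle.dump(S,open('s1.pkl','wb'))
x,y=390,273; gg=S['img'].max(2); mm=np.zeros_like(gg); mm[y-7:y+9,x-9:x+9]=gg[y-7:y+9,x-9:x+9]<115
E
```

```text
1.15 [ 0.395336   -0.29039126  0.34471774] [[ 7.06987964e-01  7.07225565e-01  1.37677479e-04]
 [ 7.07225413e-01 -7.06987919e-01  5.44338727e-04]
 [ 4.82306578e-04 -2.87471917e-04 -9.99999842e-01]] [-0.00763976  0.22304953  1.02614784]
[322.47158015 225.06357553]
6 [ 300  184   47   57 2077] [323.2397689 212.7602311]
```

View pics/w1.png

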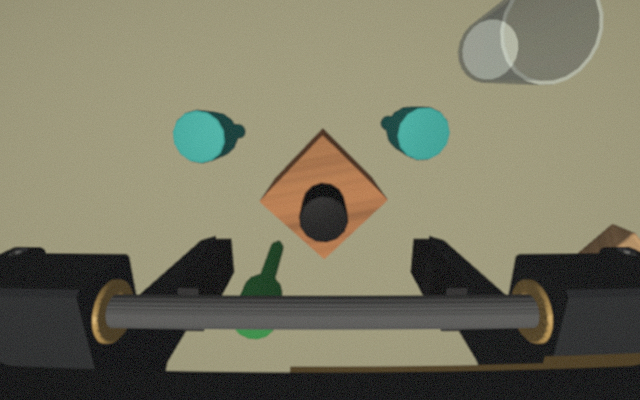

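The wrist view shows the knob in the stand with its top centred near (324,218). The fingers are open on a clear diagonal between the look-alikes at (200,136), (422,133) and (255,310).

```bash
python3 - <<'E'
from h import *
c=pickle.load(open('w1.pkl','rb')); g=c['img'].max(2)
m=((g>=38)&(g<75)).astype(np.uint8)*255; print(g[180:250:3,324])
sub=g[180:246,295:352]; print(sub[40,:])
# top face contour: lower half of blob boundary
mm=(g<75).astype(np.uint8); n,l=cv2.connectedComponents(mm); b=(l==l[215,324])
pts=[]
for r in range(214,243):
    xs=np.where(b[r,295:352])[0]
    if len(xs): pts+= [(xs[0]+295,r),(xs[-1]+295,r)]
q=plane(c,pts,.13)[:,:2]*1000
A=np.c_[2*q,np.ones(len(q))]; s=np.linalg.lstsq(A,(q**2).sum(1),rcond=None)[0]; print(s[:2],np.sqrt(s[2]+s[:2]@s[:2]))
S=pickle.load(open('scene0.pkl','rb')); D=pickle.load(open('side0.pkl','rb'))
print(plane(c,[(324,258),(260,200),(387,200),(323,130)],.085).mean(0))
E
```

```text
[190 107  31  24  22   9  49  54  51  47  52  52  50  43  48  42  40  44
  47  40  42 176 181 180]
[178 173 177 162 123  77  44  42  43  50  43  45  50  46  48  43  48  46
  46  49  47  51  47  46  42  42  49  48  50  43  41  43  42  42  42  41
  43  43  45  45  39  43  47  38  48  38  46  46  47  37  41  42  80 126
 159 165 166]
[ 398.17753897 -288.92224205] 14.508667377349195
[ 0.39879363 -0.28890433  0.085     ]
```

Emit:
step_arm([
  [1.5,0.5,-25,0,0,0,1],
  [1.5,0.5,-50,0,0,0,1],
  [1.5,0.5,-70,0,0,0,1],
  [1.5,0.5,-83,0,0,0,1],
  [1.5,0.5,-83,0,0,0,-1],
  [1.5,0.5,-83,0,0,0,-1],
  [1.5,0.5,-83,0,0,0,-1],
  [1.5,0.5,-83,0,0,0,-1],
  [1.5,0.5,-83,0,0,0,-1],
  [1.5,0.5,-83,0,0,0,-1],
  [1.5,0.5,-83,0,0,0,-1],
  [1.5,0.5,-83,0,0,0,-1],
])

```text
t: 2.25
tool_pos: [0.3966, -0.2906, 0.2621]
orientation: [[0.707, 0.707, 0.0], [0.707, -0.707, -0.001], [-0.0, 0.001, -1.0]]
wrist_force: [-0.1, -0.2, 0.4]
gripper_width: 0.0367
gripper_force: 0.0
```

Emit:
step_arm([
  [0,0,0,0,0,0,-1],
  [0,0,0,0,0,0,-1],
  [0,0,0,0,0,0,-1],
  [0,0,0,0,0,0,-1],
])

```text
t: 2.58
tool_pos: [0.3965, -0.2906, 0.2619]
orientation: [[0.707, 0.707, 0.0], [0.707, -0.707, -0.0], [-0.0, 0.0, -1.0]]
wrist_force: [-1.0, 0.4, 1.9]
gripper_width: 0.0313
gripper_force: 30.0
```

Emit:
step_arm([
  [0,0,15,0,0,0,-1],
  [0,0,35,0,0,0,-1],
  [0,0,60,0,0,0,-1],
  [0,0,90,0,0,0,-1],
  [0,0,120,0,0,0,-1],
  [0,0,150,0,0,0,-1],
  [0,0,180,0,0,0,-1],
  [0,0,210,0,0,0,-1],
  [0,0,240,0,0,0,-1],
  [0,0,240,0,0,0,-1],
])

```text
t: 3.42
tool_pos: [0.397, -0.291, 0.5082]
orientation: [[0.707, 0.707, 0.007], [0.707, -0.707, -0.008], [-0.001, 0.01, -1.0]]
wrist_force: [-0.2, 0.2, 0.1]
gripper_width: 0.031
gripper_force: 30.0
```

Emit:
step_arm([
  [14,30,0,0,0,4.4,-1],
  [29,61,0,0,0,8.8,-1],
  [44,92,0,0,0,13,-1],
  [59,123,0,0,0,17.4,-1],
  [74,154,0,0,0,21.8,-1],
  [89,185,0,0,0,26.2,-1],
  [104,216,0,0,0,30.6,-1],
  [119,247,0,0,0,35,-1],
  [134,278,0,0,0,39.4,-1],
  [149,309,0,0,0,43.8,-1],
  [161,338,0,0,0,47.4,-1],
  [161,338,0,0,0,47.4,-1],
])

```text
t: 4.42
tool_pos: [0.5584, 0.0519, 0.5003]
orientation: [[-0.05, 0.999, -0.001], [0.999, 0.05, 0.002], [0.002, -0.001, -1.0]]
wrist_force: [-0.2, 0.6, -0.8]
gripper_width: 0.031
gripper_force: 30.0
```

Emit:
step_arm([
  [0,0,-10,0,0,0,-1],
  [0,0,-25,0,0,0,-1],
  [0,0,-40,0,0,0,-1],
  [0,0,-50,0,0,0,-1],
  [0,0,-60,0,0,0,-1],
  [0,0,-60,0,0,0,-1],
  [0,0,-60,0,0,0,-1],
])

```text
t: 5.0
tool_pos: [0.5573, 0.0469, 0.4411]
orientation: [[-0.041, 0.999, -0.001], [0.999, 0.041, 0.0], [0.0, -0.001, -1.0]]
wrist_force: [0.5, -0.3, -0.7]
gripper_width: 0.0311
gripper_force: 30.0
```

```bash
python3 - <<'E'
from h import *
s=bot.get_state(); print(s['t'],s['tool_pos'],s['orientation'],s['wrist_force'],s['gripper_width'])
tip=np.array(s['tool_pos'])+np.array(s['orientation'])[:,2]*(.147+.115)
out=[]
for n in('scene','side'):
    c=cap(n); pickle.dump(c,open(n+'2.pkl','wb')); a=proj(c,tip)[0]; b=proj(c,[.5578,.0472,.155])[0]; print(n,'tip',a,'bore',b)
    x,y=((a+b)/2).astype(int); out.append(cv2.resize(c['img'][y-40:y+40,x-40:x+40],(400,400),interpolation=cv2.INTER_CUBIC)); print('crop origin',x-40,y-40)
cv2.imwrite('pics/tip.png',np.hstack(out)[:,:,::-1])
E
```

```text
5.0 [0.55733756 0.04690274 0.44111158] [[-4.07658202e-02  9.99167970e-01 -1.23095120e-03]
 [ 9.99168726e-01  4.07658828e-02  2.57940744e-05]
 [ 7.59534252e-05 -1.22887642e-03 -9.99999242e-01]] [ 0.54240664 -0.259884   -0.68713712] 0.031066089019180423
scene tip [392.81547013 264.95954644] bore [390.75088231 273.11395383]
crop origin 351 229
side tip [267.91605982 105.81511922] bore [269.10872931 114.8273776 ]
crop origin 228 70
```

View pics/tip.png

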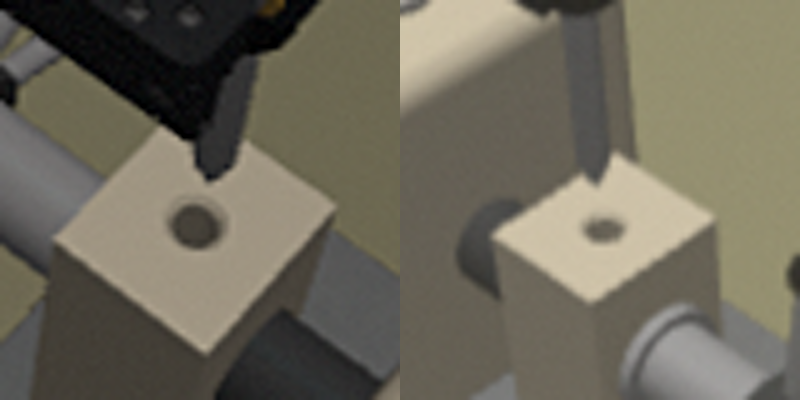

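The tip is at scene (392.8,265.4) and side (267,107). The bore is at scene (390.3,273.7) and side (268.4,115.8). All agree with the prediction to under 1 mm, so I insert.

Emit:
step_arm([
  [0.5,0.3,-10,0,0,0,-1],
  [0.5,0.3,-18,0,0,0,-1],
  [0.5,0.3,-24,0,0,0,-1],
  [0.5,0.3,-28,0,0,0,-1],
  [0.5,0.3,-32,0,0,0,-1],
  [0.5,0.3,-36,0,0,0,-1],
  [0.5,0.3,-36,0,0,0,-1],
])

```text
t: 5.68
tool_pos: [0.5583, 0.0478, 0.4052]
orientation: [[-0.042, 0.999, 0.001], [0.999, 0.042, 0.0], [0.0, 0.001, -1.0]]
wrist_force: [1.4, 0.3, -1.7]
gripper_width: 0.0312
gripper_force: 30.0
```

Emit:
step_arm([
  [0,0,-4,0,0,0,-1],
  [0,0,-8,0,0,0,-1],
  [0,0,-12,0,0,0,-1],
  [0,0,-16,0,0,0,-1],
  [0,0,-18,0,0,0,-1],
  [0,0,-18,0,0,0,-1],
])

```text
t: 6.18
tool_pos: [0.5583, 0.0478, 0.3874]
orientation: [[-0.042, 0.999, 0.001], [0.999, 0.042, 0.0], [0.0, 0.001, -1.0]]
wrist_force: [5.0, -0.0, -2.5]
gripper_width: 0.0309
gripper_force: 30.1
```

Emit:
step_arm([
  [0.5,0,0,0,0,0,-1],
  [0.5,0,0,0,0,0,-0.2],
  [0.5,0,0,0,0,0,0.5],
  [0.5,0,0,0,0,0,0.5],
  [0.5,0,0,0,0,0,0.5],
  [0.5,0,0,0,0,0,0.5],
  [0.5,0,0,0,0,0,0.5],
  [0.5,0,0,0,0,0,0.5],
  [0.5,0,0,0,0,0,0.5],
])

```text
t: 6.93
tool_pos: [0.5585, 0.0478, 0.3877]
orientation: [[-0.042, 0.999, -0.0], [0.999, 0.042, -0.0], [-0.0, -0.0, -1.0]]
wrist_force: [0.6, -0.1, 0.1]
gripper_width: 0.0659
gripper_force: 0.0
```

```bash
python3 - <<'E'
from h import *
s=bot.get_state(); print(s['t'],s['tool_pos'],s['wrist_force'],s['gripper_width'])
for n in('side','wrist'):
    c=cap(n); pickle.dump(c,open(n+'3.pkl','wb')); save(c,n+'3.png')
    k=np.array([.558,.0475,0]); 
    print(n,[proj(c,k+[0,0,z])[0].round(1) for z in (.25,.21,.155)])
E
```

```text
6.9333 [0.55847386 0.04780515 0.38772624] [ 0.55895079 -0.08413952  0.11885933] 0.06594873168888858
side [array([264.9,  75.9]), array([266.8,  93. ]), array([269.1, 114.7])]
wrist [array([318.8, 288.7]), array([319.5, 247.6]), array([320.1, 214.1])]
```

View pics/side3.png

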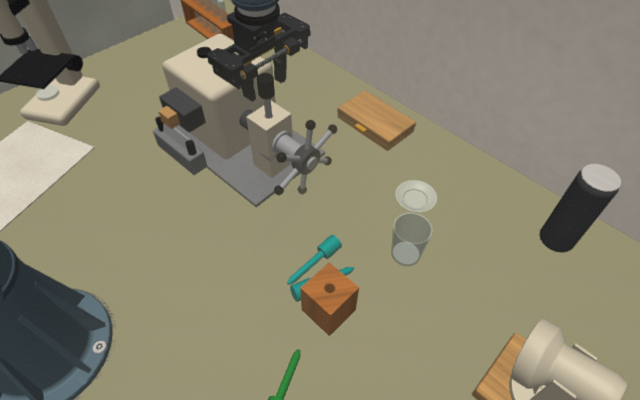

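Pin is in the bore, but the side view shows the three look-alikes now lying down at about (318,258), (320,285) and (287,375). I need to know whether I knocked them, so I check the saved images.

```bash
python3 - <<'E'
from h import *
def feat(c,nm):
    hsv=cv2.cvtColor(c['img'],cv2.COLOR_RGB2HSV); gm=((hsv[...,0]>50)&(hsv[...,0]<100)&(hsv[...,1]>90)&(hsv[...,2]>25)).astype(np.uint8)
    n,l,st,ce=cv2.connectedComponentsWithStats(gm)
    for i in range(1,n):
        if st[i,4]>50: print(nm,st[i],ce[i].round(1))
for f in('scene0','s1','scene2','side0','side2','side3'):
    feat(pickle.load(open(f+'.pkl','rb')),f)
D=pickle.load(open('side0.pkl','rb'))
for n,p in(('A',(.478,-.2925)),('B',(.369,-.2007)),('G',(.3104,-.308))): print(n,[proj(D,[*p,z])[0].round(1) for z in(.14,.13,.09,0)])
W=pickle.load(open('w1.pkl','rb'))
for n,p in(('A',(.478,-.2925)),('B',(.369,-.2007)),('G',(.3104,-.308))): print('w',n,[proj(W,[*p,z])[0].round(1) for z in(.14,.13,.09,0)])
for nm,uv in(('A',(200,136)),('B',(422,133)),('G',(255,310))): print(nm,plane(W,uv,.13), depth(W,uv))
a=[cv2.resize(pickle.load(open(f+'.pkl','rb'))['img'][y:y+120,x:x+150],None,fx=2.6,fy=2.6) for f,x,y in(('s1',240,80),('scene2',240,80))]
cv2.imwrite('pics/fall.png',np.hstack(a)[:,:,::-1])
E
```

```text
scene0 [621   0  19  21 263] [632.    8.1]
scene0 [325  99  15  43 380] [332.  115.6]
scene0 [272 142  17  48 458] [280.6 160.1]
scene0 [345 170   7  16  72] [347.9 178. ]
s1 [415   0  10  25  73] [419.8  11.2]
s1 [326  98  14  44 295] [331.4 117.3]
s1 [273 142  16  48 456] [281.3 159.9]
s1 [339 142  16  44 412] [346.6 158.7]
scene2 [621   0  19  18 222] [632.    6.8]
scene2 [332  99  22  44 358] [342.6 116.5]
scene2 [288 165  55  34 511] [320.4 180.8]
scene2 [299 184  48  37 509] [318.3 203.6]
side0 [356 238  19  45 508] [364.3 255.6]
side0 [273 242  18  45 498] [282.3 258.7]
side0 [289 307  20  42 570] [298.9 323.8]
side2 [288 235  53  49 587] [318.2 255.7]
side2 [340 267  14   8  67] [346.7 270. ]
side2 [291 278  19  23 167] [297.5 289. ]
side2 [268 349  32  51 432] [286.8 376.9]
side3 [288 235  53  49 587] [318.3 255.7]
side3 [340 267  14   8  67] [346.7 270. ]
side3 [291 278  19  23 165] [297.4 289. ]
side3 [268 349  32  51 432] [286.8 376.9]
A [array([366.6, 240.9]), array([366.1, 244.2]), array([364.2, 256.8]), array([360.5, 281.9])]
B [array([280.9, 246.3]), array([281.3, 249.6]), array([282.7, 262.1]), array([285.5, 287. ])]
G [array([299.3, 313.2]), array([299.5, 316.1]), array([300.2, 327.1]), array([301.7, 348.8])]
w A [array([428.9, 133.7]), array([423.5, 132.3]), array([406.5, 127.9]), array([383.4, 122. ])]
w B [array([177.8, 155.5]), array([184.8, 153.1]), array([207.4, 145.3]), array([238.4, 134.7])]
w G [array([250.5, 330.3]), array([253.5, 320.9]), array([263.3, 290. ]), array([277.7, 244.9])]
A [[ 0.38331181 -0.20079182  0.13      ]] [[ 0.3829701  -0.20057809  0.12894458]]
B [[ 0.47710463 -0.29216155  0.13      ]] [[ 0.47718663 -0.29229923  0.12948798]]
G [[ 0.31782307 -0.30281789  0.13      ]] [[ 0.40308353 -0.26108273  0.25886239]]
```

View pics/fall.png

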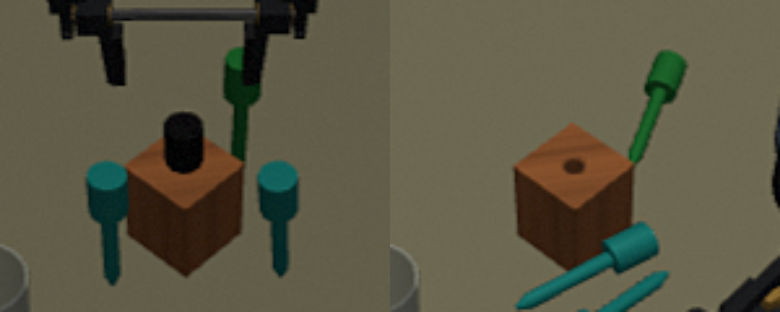

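The saved views show all three still standing at t=1.15 s and lying down by t=5 s. By my measurements the fingers stayed about 30 mm clear, and no contact force was recorded. They can't be stood back on a 5 mm tip from here, so I'll finish the main job and report this. Next I clear the knob and go behind the -50° arm.

```bash
cat > chk.py <<'E'
from h import *
import sys
c=cap('scene'); s=bot.get_state(); h,w=c['z'].shape
uv=np.stack(np.meshgrid(np.arange(w),np.arange(h)),-1).reshape(-1,2); P=depth(c,uv)
m=(np.hypot(P[:,0]-.559,P[:,1]-.0475)<.013)&(P[:,2]>.16)&(P[:,2]<.27)
q=P[m]; print('t',round(s['t'],2),'n',m.sum(),'knob top z',np.percentile(q[:,2],90).round(4) if len(q) else None,'F',np.round(s['wrist_force'],1))
pickle.dump(c,open('last.pkl','wb'))
E
python3 - <<'E'
from h import *
D=pickle.load(open('side3.pkl','rb')); g=D['img'].max(2); print(g[64:104,266])
E
```

```text
[166 182 175 161 145 131 115 104  82  54  45  47  47  50  48  47  48  47
  50  46  45  42  44  43  45  46  45  47  44  44  43  45  43  44  49  70
  84  86  83  83]
```

Emit:
step_arm([
  [0,0,10,0,0,0,0.5],
  [0,0,25,0,0,0,0.5],
  [0,0,45,0,0,0,0.5],
  [0,0,70,0,0,0,0.5],
  [-20,-10,80,0,0,0,-1],
  [-50,-40,80,0,0,0,-1],
  [-75,-75,80,0,0,0,-1],
  [-97,-110,80,0,0,0,-1],
  [-97,-110,70,0,0,0,-1],
  [-97,-110,50,0,0,0,-1],
  [-97,-110,20,0,0,0,-1],
  [-97,-110,0,0,0,0,-1],
])

```text
t: 8.03
tool_pos: [0.4612, -0.0623, 0.3867]
orientation: [[-0.041, 0.999, 0.0], [0.999, 0.041, 0.0], [0.0, 0.0, -1.0]]
wrist_force: [0.2, 0.2, -0.6]
gripper_width: 0.0151
gripper_force: 0.0
```

```bash
python3 chk.py; python3 - <<'E'
from h import *
c=pickle.load(open('last.pkl','rb')); save(c,'last1.png')
E
```

```text
t 8.08 n 478 knob top z 0.2518 F [-2.5  1.2 -2.8]
```

Emit:
step_arm([
  [0,0,-25,0,0,0,-1],
  [0,0,-50,0,0,0,-1],
  [0,0,-70,0,0,0,-1],
  [0,0,-76,0,0,0,-1],
  [5,0.2,-76,0,0,0,-1],
  [10,0.4,-76,0,0,0,-1],
  [13,0.5,-76,0,0,0,-1],
  [16,0.6,-76,0,0,0,-1],
  [19,0.8,-76,0,0,0,-1],
])

```text
t: 8.83
tool_pos: [0.4782, -0.0617, 0.3132]
orientation: [[-0.044, 0.999, -0.013], [0.999, 0.044, -0.001], [-0.001, -0.013, -1.0]]
wrist_force: [-40.7, -4.7, 31.0]
gripper_width: 0.0004
gripper_force: 22.0
```

```bash
python3 chk.py
```

```text
t 8.88 n 494 knob top z 0.2518 F [-31.2  -3.8  25.1]
```

The push jammed at 40 N. The force was radial, so friction on the ball at -50° locks the push. I back off and push an arm near vertical instead, following its arc.

Emit:
step_arm([
  [-8,0,0,0,0,0,-1],
  [-15,0,0,0,0,0,-1],
  [-15,0,35,0,0,0,-1],
  [-15,0,70,0,0,0,-1],
  [-15,0,70,0,0,0,-1],
])

```text
t: 9.3
tool_pos: [0.4677, -0.062, 0.3895]
orientation: [[-0.042, 0.999, 0.012], [0.999, 0.042, -0.005], [-0.005, 0.012, -1.0]]
wrist_force: [1.1, -1.3, 1.2]
gripper_width: 0.0004
gripper_force: 0.0
```

```bash
python3 chk.py; python3 - <<'E'
from h import *
c=cap('side'); save(c,'side4.png'); S=pickle.load(open('last.pkl','rb'))
b=cv2.resize(c['img'][100:215,250:360],None,fx=3.5,fy=3.5,interpolation=cv2.INTER_CUBIC)
cv2.imwrite('pics/wheel.png',b[:,:,::-1]); pickle.dump(c,open('side4.pkl','wb'))
E
```

```text
t 9.35 n 470 knob top z 0.2519 F [-0.2 -0.2 -0.8]
```

View pics/wheel.png

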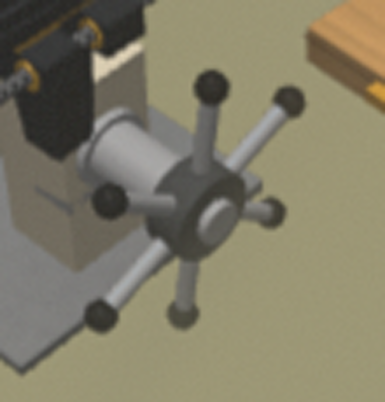

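The crop shows the wheel unmoved, with balls at crop (211,87) and (289,101), so the arm is still at about 10°.

Emit:
step_arm([
  [38,1.5,0,0,0,0,-1],
  [75,3,0,0,0,0,-1],
  [75,3,-20,0,0,0,-1],
  [75,3,-45,0,0,0,-1],
  [75,3,-60,0,0,0,-1],
  [80,3.2,-60,0,0,0,-1],
  [84,3.4,-60,0,0,0,-1],
  [87,3.5,-61,0,0,0,-1],
  [90,3.6,-61,0,0,0,-1],
])

```text
t: 10.15
tool_pos: [0.5563, -0.0579, 0.3217]
orientation: [[-0.042, 0.999, 0.002], [0.999, 0.042, -0.001], [-0.001, 0.002, -1.0]]
wrist_force: [0.2, -0.1, -1.2]
gripper_width: 0.0004
gripper_force: 0.2
```

```bash
python3 chk.py
```

```text
t 10.2 n 521 knob top z 0.2519 F [ 0.2 -0.2 -0.1]
```

Emit:
step_arm([
  [3,0.1,-1,0,0,0,-1],
  [6,0.2,-2,0,0,0,-1],
  [9,0.4,-3,0,0,0,-1],
  [12,0.5,-4,0,0,0,-1],
])

```text
t: 10.53
tool_pos: [0.5679, -0.0573, 0.317]
orientation: [[-0.042, 0.999, 0.001], [0.999, 0.042, -0.0], [-0.0, 0.001, -1.0]]
wrist_force: [-0.1, -0.0, 0.3]
gripper_width: 0.0004
gripper_force: 0.4
```

```bash
python3 chk.py
```

```text
t 10.58 n 557 knob top z 0.251 F [0.1 0.2 1. ]
```

Emit:
step_arm([
  [3,0.1,-1,0,0,0,-1],
  [6,0.2,-2,0,0,0,-1],
  [9,0.4,-3,0,0,0,-1],
  [12,0.5,-4,0,0,0,-1],
])

```text
t: 10.92
tool_pos: [0.5797, -0.0568, 0.3124]
orientation: [[-0.042, 0.999, -0.0], [0.999, 0.042, 0.0], [0.0, -0.0, -1.0]]
wrist_force: [-1.1, 0.4, -0.0]
gripper_width: 0.0009
gripper_force: 0.3
```

```bash
python3 chk.py
```

```text
t 10.97 n 221 knob top z 0.2268 F [0.4 0.1 1.5]
```

The pin dropped 25 mm: the knob top is now at 0.227 m. I lift off and press with the closed fingertips.

Emit:
step_arm([
  [-3,0,0,0,0,0,-1],
  [-3,0,20,0,0,0,-1],
  [-3,0,50,0,0,0,-1],
  [-3,0,85,0,0,0,-1],
  [-3,0,120,0,0,0,-1],
  [-12,35,120,0,0,0,-1],
  [-21,70,120,0,0,0,-1],
  [-21.5,104.5,120,0,0,0,-1],
  [-21.5,104.5,105,0,0,0,-1],
  [-21.5,104.5,90,0,0,0,-1],
  [-21.5,104.5,86,0,0,0,-1],
  [-21.5,104.5,86,0,0,0,-1],
])

```text
t: 11.97
tool_pos: [0.5574, 0.0479, 0.3974]
orientation: [[-0.042, 0.999, -0.003], [0.999, 0.042, 0.0], [0.0, -0.003, -1.0]]
wrist_force: [0.1, 1.2, 0.3]
gripper_width: 0.0003
gripper_force: 0.0
```

```bash
python3 chk.py; python3 - <<'E'
from h import *
c=cap('side'); s=bot.get_state(); print(s['tool_pos']); x,y=266,95
cv2.imwrite('pics/press.png',cv2.resize(c['img'][60:200,210:360],None,fx=3.5,fy=3.5,interpolation=cv2.INTER_CUBIC)[:,:,::-1])
E
```

```text
t 12.02 n 81 knob top z 0.2404 F [ 0.3 -0.1 -0.2]
[0.55814319 0.04734411 0.39916616]
```

View pics/press.png

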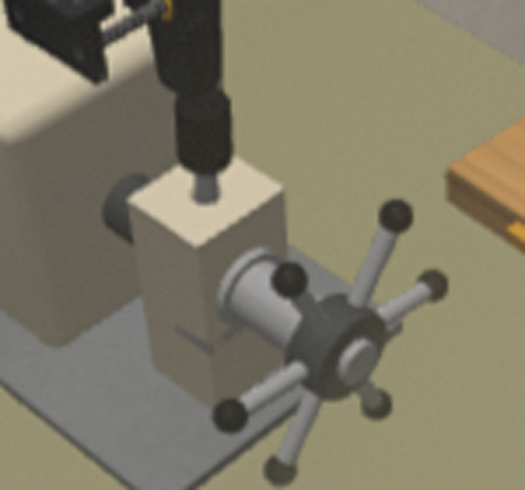

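The side crop shows the fingertips centred over the knob at crop (200,95), with the pin partly sunk in the block. I press slowly.

Emit:
step_arm([
  [0,0,-3,0,0,0,-1],
  [0,0,-6,0,0,0,-1],
  [0,0,-7.5,0,0,0,-1],
  [0,0,-9,0,0,0,-1],
  [0,0,-10,0,0,0,-1],
  [0,0,-11,0,0,0,-1],
  [0,0,-11,0,0,0,-1],
])

```text
t: 12.65
tool_pos: [0.558, 0.0477, 0.3875]
orientation: [[-0.042, 0.999, -0.0], [0.999, 0.042, 0.0], [0.0, -0.0, -1.0]]
wrist_force: [0.2, -0.4, -0.0]
gripper_width: 0.0008
gripper_force: 0.0
```

Emit:
step_arm([
  [0,0,-1,0,0,0,-1],
  [0,0,-2,0,0,0,-1],
  [0,0,-3,0,0,0,-1],
  [0,0,-4,0,0,0,-1],
  [0,0,-5,0,0,0,-1],
  [0,0,-5,0,0,0,-1],
])

```text
t: 13.15
tool_pos: [0.5583, 0.0477, 0.3837]
orientation: [[-0.042, 0.999, 0.002], [0.999, 0.042, -0.0], [-0.0, 0.002, -1.0]]
wrist_force: [-1.1, 0.8, 4.8]
gripper_width: 0.0002
gripper_force: 2.2
```

```bash
python3 chk.py
```

```text
t 13.2 n 49 knob top z 0.2261 F [-0.2 -0.7  4.8]
```

Emit:
step_arm([
  [0,0,-1,0,0,0,-1],
  [0,0,-2,0,0,0,-1],
  [0,0,-3,0,0,0,-1],
  [0,0,-4,0,0,0,-1],
  [0,0,-5,0,0,0,-1],
])

```text
t: 13.62
tool_pos: [0.5582, 0.0477, 0.3802]
orientation: [[-0.042, 0.999, 0.002], [0.999, 0.042, -0.0], [-0.001, 0.002, -1.0]]
wrist_force: [-6.9, 0.8, 17.4]
gripper_width: 0.0005
gripper_force: 8.7
```

Emit:
step_arm([
  [0,0,-1,0,0,0,-1],
  [0,0,-2,0,0,0,-1],
  [0,0,-3,0,0,0,-1],
  [0,0,-4,0,0,0,-1],
])

```text
t: 13.95
tool_pos: [0.5581, 0.0478, 0.3781]
orientation: [[-0.042, 0.999, 0.002], [0.999, 0.042, -0.001], [-0.001, 0.002, -1.0]]
wrist_force: [-13.1, 0.3, 30.5]
gripper_width: 0.0004
gripper_force: 15.0
```

```bash
python3 chk.py; python3 - <<'E'
from h import *
s=bot.get_state(); print(s['tool_pos'],s['torque'])
c=pickle.load(open('last.pkl','rb')); d=cap('side')
cv2.imwrite('pics/p2.png',np.hstack([cv2.resize(c['img'][200:320,330:450],(400,400),interpolation=cv2.INTER_CUBIC),cv2.resize(d['img'][60:160,210:310],(400,400),interpolation=cv2.INTER_CUBIC)])[:,:,::-1])
E
```

```text
t 14.0 n 42 knob top z 0.2187 F [-10.9   0.5  25.7]
[0.558084   0.04778978 0.37800136] [0.04596478 2.1075219  0.02823572]
```

View pics/p2.png

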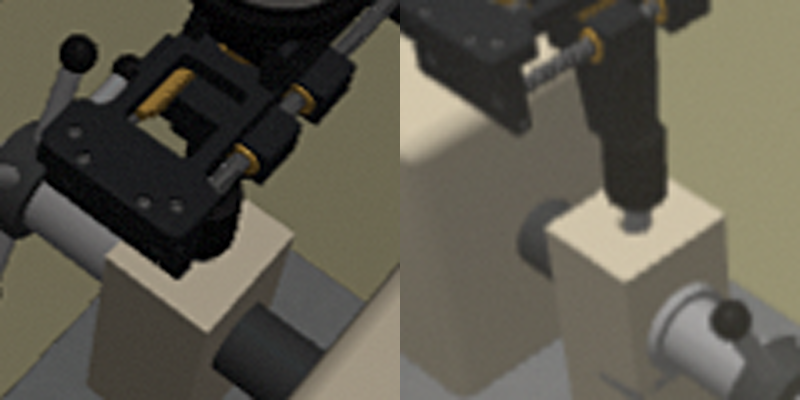

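The shank shows shorter above the block (side crop, near (635,220)) and the knob top is near 0.218 m. So it is moving down, with some side load that I relieve while continuing.

Emit:
step_arm([
  [-0.5,0,0,0,0,0,-1],
  [-1,0,0,0,0,0,-1],
  [-1,0,0,0,0,0,-1],
  [-1,0,0,0,0,0,-1],
  [-1,0,0,0,0,0,-1],
  [-1,0,0,0,0,0,-1],
])

```text
t: 14.55
tool_pos: [0.5571, 0.0477, 0.3761]
orientation: [[-0.042, 0.999, 0.002], [0.999, 0.042, -0.0], [-0.0, 0.002, -1.0]]
wrist_force: [-6.3, 0.4, 14.3]
gripper_width: 0.0008
gripper_force: 7.4
```

Emit:
step_arm([
  [-0.5,0,-0.7,0,0,0,-1],
  [-0.5,0,-1.4,0,0,0,-1],
  [-0.5,0,-2.1,0,0,0,-1],
  [-0.5,0,-2.8,0,0,0,-1],
  [-0.5,0,-3.5,0,0,0,-1],
  [-0.5,0,-4.2,0,0,0,-1],
  [-0.5,0,-4.9,0,0,0,-1],
  [-0.5,0,-5.6,0,0,0,-1],
])

```text
t: 15.22
tool_pos: [0.5564, 0.0478, 0.37]
orientation: [[-0.042, 0.999, 0.0], [0.999, 0.042, -0.0], [-0.0, 0.0, -1.0]]
wrist_force: [-7.3, 0.7, 13.7]
gripper_width: 0.0005
gripper_force: 6.9
```

Emit:
step_arm([
  [-0.3,0,-0.7,0,0,0,-1],
  [-0.5,0,-1.4,0,0,0,-1],
  [-0.5,0,-2.1,0,0,0,-1],
  [-0.5,0,-2.8,0,0,0,-1],
  [-0.5,0,-3.5,0,0,0,-1],
  [-0.5,0,-4.2,0,0,0,-1],
  [-0.5,0,-4.9,0,0,0,-1],
  [-0.5,0,-5.6,0,0,0,-1],
  [-0.5,0,-6.3,0,0,0,-1],
  [-0.5,0,-7,0,0,0,-1],
  [-0.5,0,-7.7,0,0,0,-1],
  [-0.5,0,-8.4,0,0,0,-1],
])

```text
t: 16.22
tool_pos: [0.5559, 0.0478, 0.3616]
orientation: [[-0.042, 0.999, -0.0], [0.999, 0.042, -0.0], [-0.0, -0.0, -1.0]]
wrist_force: [-8.8, 1.0, 19.7]
gripper_width: 0.0007
gripper_force: 9.6
```

Emit:
step_arm([
  [0,0,-0.7,0,0,0,-1],
  [0,0,-1.4,0,0,0,-1],
  [0,0,-2.1,0,0,0,-1],
  [0,0,-2.8,0,0,0,-1],
  [0,0,-3.5,0,0,0,-1],
  [0,0,-4.2,0,0,0,-1],
])

```text
t: 16.72
tool_pos: [0.5559, 0.0479, 0.3614]
orientation: [[-0.043, 0.999, 0.001], [0.999, 0.043, -0.001], [-0.001, 0.001, -1.0]]
wrist_force: [-22.1, 1.3, 44.8]
gripper_width: 0.0007
gripper_force: 21.9
```

```bash
python3 chk.py
```

```text
t 16.77 n 38 knob top z 0.2014 F [-19.9  -0.   39. ]
```

The fingertips stopped hard at z = 0.1954 m, which is the home height of 0.195 m. I retract and check.

Emit:
step_arm([
  [0,0,3,0,0,0,-1],
  [0,0,10,0,0,0,-1],
  [0,0,35,0,0,0,-1],
  [0,0,70,0,0,0,-1],
  [-30,0,110,0,0,0,-1],
  [-70,0,140,0,0,0,-1],
  [-100,0,150,0,0,0,-1],
  [-100,0,150,0,0,0,-1],
])

```text
t: 17.43
tool_pos: [0.4529, 0.0482, 0.5097]
orientation: [[-0.043, 0.999, 0.005], [0.999, 0.043, -0.001], [-0.001, 0.005, -1.0]]
wrist_force: [1.9, -0.9, 0.1]
gripper_width: 0.0001
gripper_force: 0.0
```

```bash
python3 chk.py; python3 - <<'E'
from h import *
d=cap('side'); c=pickle.load(open('last.pkl','rb')); w=cap('scene')
h,wd=w['z'].shape; P=depth(w,np.stack(np.meshgrid(np.arange(wd),np.arange(h)),-1).reshape(-1,2))
m=(np.hypot(P[:,0]-.559,P[:,1]-.0475)<.03)&(P[:,2]>.185)&(P[:,2]<.21); print(m.sum(),P[m].mean(0))
cv2.imwrite('pics/fin.png',np.hstack([cv2.resize(c['img'],(400,250)),cv2.resize(d['img'][60:185,180:380],(400,250),interpolation=cv2.INTER_CUBIC)])[:,:,::-1])
E
```

```text
t 17.48 n 194 knob top z 0.1975 F [ 0.3  0.8 -0.4]
353 [0.56229341 0.04755786 0.19487142]
```

View pics/fin.png

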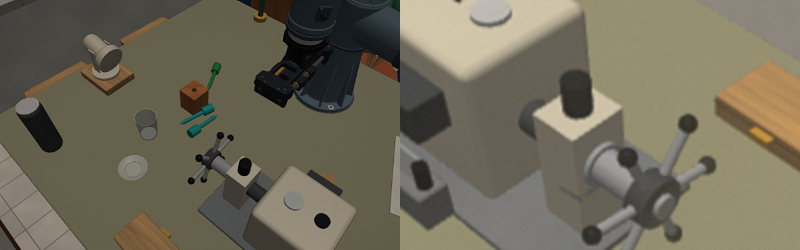

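```bash
python3 -c "
from cell import bot
print(bot.hand_in())"
```

```text
the job is handed in; nothing more can be done
None
```

The locking pin is fully home through the shaft (knob top measured at 0.195–0.198 m against 0.195 m) and the job is handed in at about 17.5 s, but the three green and turquoise look-alikes, still standing at 1.15 s, were lying down by 5 s, around the time I took the pin: I can't tell whether the gripper knocked them and left them as they fell, one early wheel push jammed at about 40 N at the fingertips, the last press reached about 45 N where 10–20 N was asked, and I viewed 11 pictures instead of 10.

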